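# Find the rocking corner of a microscope base and press its shim flat

## Task

One of the four feet under the white microscope base plate is worn. With the fingertips, press down on the blue spots at the plate's corners one after another until you find the corner that rocks, then press the yellow shim tab beside that corner down flat, so that the plate stands level and firm. Leave the other three shim tabs up, do not lift or shift the plate, pick nothing up, and leave everything else on the bench where it is.

Things in the scene. Friction and masses are not known exactly. Their poses are not given: they have to be found in the camera images.
- plate: white base plate of a stereo microscope, a 180 x 130 mm slab, 12 mm thick, with four ears (its corners), the ears reaching 120 mm to either side of the middle. It lies loose and level on four feet that stand on a black slab; underside 32 mm and top 44 mm above the bench. Origin: on its underside, 6 mm beyond (+x) its middle; x away from the robot at yaw 0, y left, z up. 2 kg
- corner_1 (a point): blue spot on top of the near left ear of the plate, right above that corner's foot: the place to press. 44 mm above the bench at rest. Three feet are solid; the pad of one (any of the four) is worn: under 2 to 4 N that corner gives about 5 mm and then stops, and it springs back when let go. Nothing shows before it is pressed
- corner_2 (a point): blue spot on top of the near right ear of the plate, right above that corner's foot: the place to press. 44 mm above the bench at rest. Three feet are solid; the pad of one (any of the four) is worn: under 2 to 4 N that corner gives about 5 mm and then stops, and it springs back when let go. Nothing shows before it is pressed
- corner_3 (a point): blue spot on top of the far left ear of the plate, right above that corner's foot: the place to press. 44 mm above the bench at rest. Three feet are solid; the pad of one (any of the four) is worn: under 2 to 4 N that corner gives about 5 mm and then stops, and it springs back when let go. Nothing shows before it is pressed
- corner_4 (a point): blue spot on top of the far right ear of the plate, right above that corner's foot: the place to press. 44 mm above the bench at rest. Three feet are solid; the pad of one (any of the four) is worn: under 2 to 4 N that corner gives about 5 mm and then stops, and it springs back when let go. Nothing shows before it is pressed
- tab_1 (a point): centre of the yellow pressing area on the brass shim tab of the near left corner (shim_1 belongs to corner_1): a leaf 24 mm wide, hinged beside the ear, its tab sloping up away from the ear. 36 mm from the hinge; 68 mm beyond corner_1 along the plate's +x when raised, 72 mm when flat; 47 mm above the bench raised, 32 mm flat. The tab ends 11 mm farther out
- tab_2 (a point): centre of the yellow pressing area on the brass shim tab of the near right corner (shim_2 belongs to corner_2): a leaf 24 mm wide, hinged beside the ear, its tab sloping up away from the ear. 36 mm from the hinge; 68 mm beyond corner_2 along the plate's +x when raised, 72 mm when flat; 47 mm above the bench raised, 32 mm flat. The tab ends 11 mm farther out
- tab_3 (a point): centre of the yellow pressing area on the brass shim tab of the far left corner (shim_3 belongs to corner_3): a leaf 24 mm wide, hinged beside the ear, its tab sloping up away from the ear. 36 mm from the hinge; 68 mm beyond corner_3 along the plate's +x when raised, 72 mm when flat; 47 mm above the bench raised, 32 mm flat. The tab ends 11 mm farther out
- tab_4 (a point): centre of the yellow pressing area on the brass shim tab of the far right corner (shim_4 belongs to corner_4): a leaf 24 mm wide, hinged beside the ear, its tab sloping up away from the ear. 36 mm from the hinge; 68 mm beyond corner_4 along the plate's +x when raised, 72 mm when flat; 47 mm above the bench raised, 32 mm flat. The tab ends 11 mm farther out
- shim_1 (a joint): angle of the near left shim tab, rad: about 0 raised, 0.45 pressed flat (level). It takes about 6 N on the yellow area to move it, and it stays where it is left. Only at the worn corner does it go flat and firm up the corner; at a sound foot there is no room: it sticks part-way, or if forced tips the plate out of level
- shim_2 (a joint): angle of the near right shim tab, rad: about 0 raised, 0.45 pressed flat (level). It takes about 6 N on the yellow area to move it, and it stays where it is left. Only at the worn corner does it go flat and firm up the corner; at a sound foot there is no room: it sticks part-way, or if forced tips the plate out of level
- shim_3 (a joint): angle of the far left shim tab, rad: about 0 raised, 0.45 pressed flat (level). It takes about 6 N on the yellow area to move it, and it stays where it is left. Only at the worn corner does it go flat and firm up the corner; at a sound foot there is no room: it sticks part-way, or if forced tips the plate out of level
- shim_4 (a joint): angle of the far right shim tab, rad: about 0 raised, 0.45 pressed flat (level). It takes about 6 N on the yellow area to move it, and it stays where it is left. Only at the worn corner does it go flat and firm up the corner; at a sound foot there is no room: it sticks part-way, or if forced tips the plate out of level
- eyepiece: black eyepiece, 36 mm across, 42 mm tall, standing on the round black stage in the middle of the plate; origin at the centre of its underside. A bystander
- amber_jar: amber glass jar, 64 mm across, 90 mm tall; origin at the centre of its underside. A bystander
- wash_bottle: white bottle with a red cap, 64 mm across, 170 mm tall; origin at the centre of its underside. A bystander
- dish: round glass dish, 90 mm across, 16 mm tall; origin at the centre of its underside. A bystander
- driver: red-handled screwdriver lying on the bench. A bystander
- slide_box: blue box 80 x 100 x 32 mm; origin at the centre of its underside. A bystander
- hex_key: black L-shaped hex key lying on the bench, about 100 x 35 mm. A bystander

How it is judged:
On the way, in this order (a step that is already met when the one before it is completed fails the run):
1. the rocking corner was found: a fingertip pressed it down by at least 3 mm, with all shim tabs still up (height (world z) of any of corner_1, corner_2, corner_3, corner_4 below 0.041 m and contact force between the fingers and plate above 1 N and value of joint each of shim_1, shim_2, shim_3, shim_4 below 0.1 rad), for 0.05 s.
2. the shim tab of the rocking corner is flat, the other three still up (((value of joint shim_1 above 0.4 rad and value of joint each of shim_2, shim_3, shim_4 below 0.1 rad) or (value of joint shim_2 above 0.4 rad and value of joint each of shim_1, shim_3, shim_4 below 0.1 rad) or (value of joint shim_3 above 0.4 rad and value of joint each of shim_1, shim_2, shim_4 below 0.1 rad) or (value of joint shim_4 above 0.4 rad and value of joint each of shim_1, shim_2, shim_3 below 0.1 rad))), for 0.2 s.
At the end, for the whole second after the job is handed in: One shim tab, that of the rocking corner, is flat (joint above 0.40 rad) and the other three are still up (below 0.10 rad); the plate is at rest and level (within 0.012 rad), every corner within 2 mm of 44 mm above the bench (((value of joint shim_1 above 0.4 rad and value of joint each of shim_2, shim_3, shim_4 below 0.1 rad) or (value of joint shim_2 above 0.4 rad and value of joint each of shim_1, shim_3, shim_4 below 0.1 rad) or (value of joint shim_3 above 0.4 rad and value of joint each of shim_1, shim_2, shim_4 below 0.1 rad) or (value of joint shim_4 above 0.4 rad and value of joint each of shim_1, shim_2, shim_3 below 0.1 rad)) and angle between plate's own z axis and vertical below 0.012 rad and height (world z) of corner_1 between 0.042 and 0.046 m and height (world z) of corner_2 between 0.042 and 0.046 m and height (world z) of corner_3 between 0.042 and 0.046 m and height (world z) of corner_4 between 0.042 and 0.046 m and linear speed of plate below 0.01 m/s); the robot touches nothing.
It fails at once if the plate was lifted (its middle more than 7 mm up) (height (world z) of plate above 0.039 m).
It fails at once if the plate was shifted by more than 15 mm (distance of plate from where it was at the start of the episode above 0.015 m).
It fails at once if a bystander (eyepiece, jar, bottle, dish, screwdriver, box, hex key) was moved by more than 25 mm or picked up (distance of any of eyepiece, amber_jar, wash_bottle, dish, driver, slide_box, hex_key from where it was at the start of the episode above 0.025 m).
It also fails if it takes over 45 s, if anything falls off the work surface, if the arm or the gripper's body presses on something with over 40 N, if the wrist force passes 120 N, or if a joint passes its speed limit or range.

## Robot

A 7-joint arm with a two-finger parallel gripper is mounted at the origin on the work surface. World frame = base frame: x ahead of the robot, y to its left, z up, the work surface at z = 0. Lengths are in m, angles in rad, forces in N, time in s.
With the tool pointing down it reaches from about 0.35 to 0.9 m from the base axis. Payload 8.1 kg.
Tool frame: the origin (TCP) lies at the very end of the fingers, on their centre line; the grasp point (between the pads) lies grip_point_offset behind it (grip_point_offset is the distance from the TCP to the grasp point, in m); z points along the fingers, y is the direction in which the jaws open and shut (so a half turn about z gives the same grasp; the last joint's range is limited). The gripper opens to 92 mm and grips with 3 to 60 N. Pads are 19 mm wide; open, the fingers measure 130 mm over their backs; the gripper's body (75 mm by 190 mm) begins 47 mm behind the grasp point.
Start: joints at [-1.229, 0.434, 0.025, 1.573, -0.012, 1.134, -0.075], TCP at [0.269, 0.564, 0.227] pointing down, gripper open.
Joint ranges: [-2.62, 2.62], [-0.44, 2.09], [-1.27, 1.32], [0.08, 2.57], [-1.32, 4.46], [0.12, 2], [-2.74, 2.74]. Speed limits (rad/s): [2.22, 2.22, 3.01, 3.01, 3.14, 3.14, 3.14].

## Interface

Orientations are given as a rotation vector (axis times angle).
In Python, from cell import * gives the robot as it stands.
- The arm moves only by the tool drive_tool, never from a script. Its argument "increments" is a list of rows, each an object of numbers: "grip": the gripper's target within -1 to 1 (shut at 1, half-way at 0, fully open at -1); "tx", "ty", "tz": the shift along the world's x, y, z normalised to -1 to 1, where 1 is 400 mm; "turn": the turn about the world's z normalised to -1 to 1, where 1 is 60 degrees. In form: [{"grip": .., "tx": .., "ty": .., "tz": .., "turn": ..}, ...]. A call has 1 to 20 rows; each row is the pose to reach, as a shift and turn from the pose measured when the call began; what a row does not reach only later rows make up. A row lasts 1/10 s, in which the tool goes at most 50 mm and 8.59 degrees, less where a joint would pass 70% of its speed; a pose out of reach is approached as far as the arm can. A call with a number of a shift or a turn outside -1 to 1 is refused whole. A call with a gripper value outside its range is refused whole. The fingers move at their own pace and stop on an object; "newtons" is the grip in N (left out, the last holds). Time passes only in rows, so rows that repeat a pose let the fingers close. It gives the time, the measured TCP pose, the force and the opening at its end, in the units of the state.
- observe(): the state, without advancing time (a new reading comes with each control period).
- get_image(name): name is "scene" or "top" or "wrist"; returns the picture (400x640x3 uint8, red, green, blue); there is no depth.
- camera_info(name): a dict with "fx", "fy", "cx", "cy" (pixels), "eye" and "rotation" of the camera in the world; the wrist camera has in their place "hand_eye" (4x4, takes a point from camera to tool coordinates, whose origin is the TCP and whose axes are the flange's). Camera axes: x right, y down, z forward; pixel columns grow to the right and rows downward; lengths in m; the calibration is good to about 2 mm. The wrist camera is an equidistant fisheye: a pixel r from the principal point sees the ray r / f radians off the axis. A picture is of the moment at which its call begins: read the wrist's pose just before it. camera_info takes no time and is no camera call.
- sign_off(): hands the job in, once; it reports no verdict.
The state is a dict: "clock": time; "joints": joint angles; "dq": joint speeds; "joint_efforts": joint torques, N m; "position": TCP position; "ee_rot": TCP orientation; "force": force on the tool from outside, world axes, zero at the start; "ft_torque": the same for the moment, N m; "width": opening from 0.0 (shut) to 1.0 (fully open).
Only numpy, scipy, OpenCV 4.12 (cv2) and the standard library are available. Lean on these libraries where they do the work, as an engineer would, in place of code of your own. Each camera call takes 0.05 s, during which the arm holds its last target. There are 200 camera calls.

## Working session

There is one attempt and no reset: what is moved stays moved. The work goes in short steps, Python scripts to look and compute and a tool call to move; the robot and the scene stay as the last step left them, time stands still between calls to the robot, and variables do not carry over. Pictures are saved under pics/ and viewed, about 8 in all and at most 12, crops included, and the job is handed in when it is done.

Besides the shell and the picture viewer there is one more tool, called after "Call:" as name(argument=value, ...), one argument or row to a line, values as JSON. drive_tool: Moves the arm, as the interface text tells. Its arguments: {"type":"object","properties":{"increments":{"type":"array","items":{"type":"object","properties":{"grip":{"type":"number"},"tx":{"type":"number"},"ty":{"type":"number"},"tz":{"type":"number"},"turn":{"type":"number"}}}},"newtons":{"type":"number"}},"required":["increments"]}

```bash
mkdir -p pics
python3 - <<'E'
from cell import *
import cv2,numpy as np
s=observe();print(s)
for n in("top","scene"):
    im=get_image(n);cv2.imwrite(f"pics/{n}0.png",im[:,:,::-1]);i=camera_info(n);print(n,i)
E
```

```text
{'clock': 0.0, 'joints': array([-1.22860773,  0.43520679,  0.02498343,  1.57409631, -0.01158958,
        1.13402577, -0.07510648]), 'dq': array([ 0.00049224, -0.00075619,  0.00075034,  0.00196981, -0.00157477,
       -0.00223824,  0.00103291]), 'joint_efforts': array([-1.94479935e-05, -6.67868185e+01,  9.84841548e-01, -3.14463580e+01,
       -6.05696090e-02,  4.30473906e-02,  1.65662068e-04]), 'position': array([0.26875376, 0.5636888 , 0.22595548]), 'ee_rot': array([-6.93008490e-01, -3.06400202e+00,  2.48060102e-03]), 'force': array([-0.34041815,  0.0269689 , -0.13602366]), 'ft_torque': array([0.05863388, 0.03538739, 0.0348414 ]), 'width': 0.9983497965562205}
top {'fx': 449.5546686032342, 'fy': 449.5546686032342, 'cx': 322.29039252699755, 'cy': 201.0856265940492, 'eye': array([0.3946639 , 0.00677126, 1.07373675]), 'rotation': array([-2.13286039,  2.15368508, -0.1491457 ])}
scene {'fx': 513.0697742962236, 'fy': 513.0697742962236, 'cx': 321.65319789220194, 'cy': 196.31458540485932, 'eye': array([ 1.56759768, -0.02376374,  0.76138847]), 'rotation': array([-1.63377726, -1.61748246,  0.83248584])}
```

View pics/top0.png

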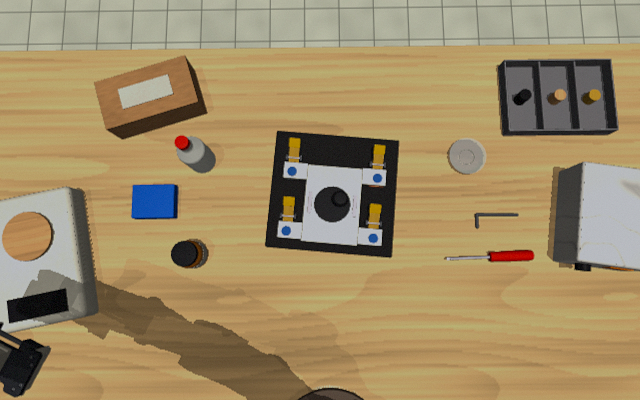

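View pics/scene0.png

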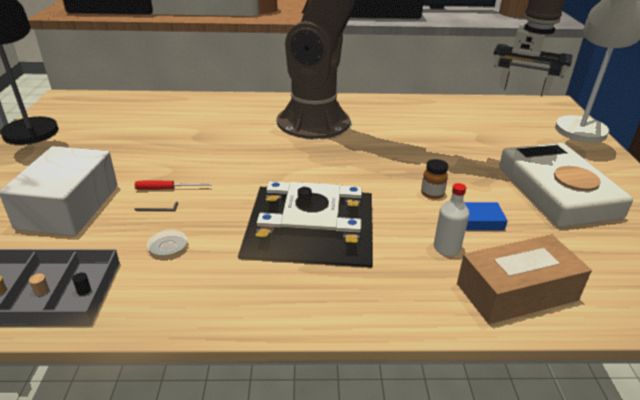

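The top view shows the plate's blue spots at about (292,171), (377,178), (286,230) and (373,238). The yellow tabs sit just above each one (+x). The path from the arm passes the bottle and jar at about (190,150) and (187,253).

```bash
cat > h.py <<'E'
from cell import *
import cv2,numpy as np
def ray(n,uv,z):
    i=camera_info(n);R=np.asarray(i["rotation"]);R=cv2.Rodrigues(R)[0] if R.size==3 else R
    d=R@np.array([(uv[0]-i["cx"])/i["fx"],(uv[1]-i["cy"])/i["fy"],1]);e=np.asarray(i["eye"])
    return e+d*(z-e[2])/d[2]
def blobs(im,lo,hi,amin,box):
    m=cv2.inRange(cv2.cvtColor(im,cv2.COLOR_RGB2HSV),lo,hi)
    n,_,st,c=cv2.connectedComponentsWithStats(m)
    return [(c[k],st[k]) for k in range(1,n) if st[k,4]>=amin and box[0]<c[k][0]<box[2] and box[1]<c[k][1]<box[3]]
E
python3 - <<'E'
from h import *
np.set_printoptions(precision=4,suppress=True)
B=((100,120,50),(125,255,255));Y=((18,130,90),(32,255,255))
for n,box in(("top",(265,125,400,260)),("scene",(240,170,380,270))):
    im=cv2.imread(f"pics/{n}0.png")[:,:,::-1].copy()
    for c,s in blobs(im,*B,5,box): print(n,"blue",c,s,ray(n,c,.044))
    for c,s in blobs(im,*Y,15,box): print(n,"yel",c,s,ray(n,c,.047))
for uv in((187,253),(183,143)): print(ray("top",uv,.09 if uv[1]>200 else .17))
E
```

```text
top blue [291.5    170.7143] [288 167   8   8  56] [0.6176 0.0837 0.044 ]
top blue [376.8966 177.5862] [373 174   9   8  58] [ 0.5992 -0.1154  0.044 ]
top blue [285.7419 230.2581] [282 226   9   9  62] [0.4783 0.0969 0.044 ]
top blue [372.8906 237.8125] [369 234   9   9  64] [ 0.4591 -0.1025  0.044 ]
top yel [293.9167 146.4461] [289 137  12  20 204] [0.6752 0.0779 0.047 ]
top yel [378.6408 153.3689] [373 144  13  20 206] [ 0.6563 -0.1207  0.047 ]
top yel [293.3548 159.9355] [289 158  10   4  31] [0.6427 0.0792 0.047 ]
top yel [377.3871 166.8387] [373 165  10   4  31] [ 0.6241 -0.1169  0.047 ]
top yel [288.3301 204.8852] [283 196  12  19 209] [0.5366 0.0908 0.047 ]
top yel [374.4732 212.1512] [369 203  13  20 205] [ 0.5177 -0.1073  0.047 ]
top yel [287.3846 218.5385] [283 217  10   4  39] [0.505  0.0929 0.047 ]
top yel [373.1163 225.907 ] [368 224  11   5  43] [ 0.4861 -0.1034  0.047 ]
scene blue [275.3077 184.2308] [273 183   6   3  13] [ 0.4594 -0.1025  0.044 ]
scene blue [353.3333 188.9333] [351 188   6   3  15] [0.4789 0.0968 0.044 ]
scene blue [266.3333 216.5238] [263 215   7   4  21] [ 0.5987 -0.1161  0.044 ]
scene blue [351.8  221.75] [349 220   7   4  20] [0.6174 0.0831 0.044 ]
scene yel [271.5    198.2917] [265 196  13   5  48] [ 0.5276 -0.1081  0.047 ]
scene yel [352.3721 203.5116] [347 202  12   4  43] [0.5479 0.0893 0.047 ]
scene yel [261.7639 233.5556] [255 231  14   6  72] [ 0.6666 -0.1216  0.047 ]
scene yel [351.2597 238.6234] [345 234  13   9  77] [0.6833 0.0771 0.047 ]
[0.4271 0.308  0.09  ]
[0.6515 0.2996 0.17  ]
```

Call:
drive_tool(
  increments=[
    {"grip": 1, "tx": 0.5, "ty": -1, "tz": 0, "turn": -1},
    {"grip": 1, "tx": 0.5, "ty": -1, "tz": 0, "turn": -1},
    {"grip": 1, "tx": 0.5, "ty": -1, "tz": 0, "turn": -1},
    {"grip": 1, "tx": 0.5, "ty": -1, "tz": 0, "turn": -1},
    {"grip": 1, "tx": 0.5, "ty": -1, "tz": 0, "turn": -1},
    {"grip": 1, "tx": 0.5, "ty": -1, "tz": 0, "turn": -1},
    {"grip": 1, "tx": 0.5, "ty": -1, "tz": 0, "turn": -1},
    {"grip": 1, "tx": 0.5, "ty": -1, "tz": 0, "turn": -1},
    {"grip": 1, "tx": 0.5, "ty": -1, "tz": 0, "turn": -1},
    {"grip": 1, "tx": 0.5, "ty": -1, "tz": 0, "turn": -1},
    {"grip": 1, "tx": 0.5, "ty": -1, "tz": 0, "turn": -1},
    {"grip": 1, "tx": 0.5, "ty": -1, "tz": 0, "turn": -1},
  ],
  newtons=20,
)

```text
clock: 1.3
position: [0.4682, 0.1649, 0.2258]
ee_rot: [-2.129, -2.308, 0.002]
force: [-0.7, 0.0, -0.4]
width: 0.021
```

Call:
drive_tool(
  increments=[
    {"grip": 1, "tx": 0.026, "ty": -0.17, "tz": -0.1, "turn": -0.167},
    {"grip": 1, "tx": 0.026, "ty": -0.17, "tz": -0.2, "turn": -0.167},
    {"grip": 1, "tx": 0.026, "ty": -0.17, "tz": -0.3, "turn": -0.167},
    {"grip": 1, "tx": 0.026, "ty": -0.17, "tz": -0.4, "turn": -0.167},
    {"grip": 1, "tx": 0.026, "ty": -0.17, "tz": -0.415, "turn": -0.167},
    {"grip": 1, "tx": 0.026, "ty": -0.17, "tz": -0.415, "turn": -0.167},
    {"grip": 1, "tx": 0.026, "ty": -0.17, "tz": -0.415, "turn": -0.167},
  ],
)

```text
clock: 2.0
position: [0.4796, 0.098, 0.0613]
ee_rot: [-2.322, -2.115, -0.001]
force: [0.6, -0.1, -0.2]
width: 0.006
```

Call:
drive_tool(
  increments=[
    {"grip": 1, "tx": -0.002, "ty": -0.002, "tz": -0.02},
    {"grip": 1, "tx": -0.002, "ty": -0.002, "tz": -0.035},
    {"grip": 1, "tx": -0.002, "ty": -0.002, "tz": -0.042},
    {"grip": 1, "tx": -0.002, "ty": -0.002, "tz": -0.047},
    {"grip": 1, "tx": -0.002, "ty": -0.002, "tz": -0.049},
    {"grip": 1, "tx": -0.002, "ty": -0.002, "tz": -0.049},
  ],
)

```text
invalid input
```

Call:
drive_tool(
  increments=[
    {"grip": 1, "tx": -0.002, "ty": -0.002, "tz": -0.02, "turn": 0},
    {"grip": 1, "tx": -0.002, "ty": -0.002, "tz": -0.035, "turn": 0},
    {"grip": 1, "tx": -0.002, "ty": -0.002, "tz": -0.042, "turn": 0},
    {"grip": 1, "tx": -0.002, "ty": -0.002, "tz": -0.047, "turn": 0},
    {"grip": 1, "tx": -0.002, "ty": -0.002, "tz": -0.049, "turn": 0},
    {"grip": 1, "tx": -0.002, "ty": -0.002, "tz": -0.049, "turn": 0},
  ],
)

```text
clock: 2.6
position: [0.479, 0.0976, 0.0439]
ee_rot: [-2.321, -2.113, -0.004]
force: [-10.9, -0.5, 39.1]
width: 0.004
```

Call:
drive_tool(
  increments=[
    {"grip": 1, "tx": 0, "ty": 0, "tz": 0.1, "turn": 0},
    {"grip": 1, "tx": 0, "ty": 0, "tz": 0.165, "turn": 0},
    {"grip": 1, "tx": -0.05, "ty": -0.12, "tz": 0.165, "turn": 0},
    {"grip": 1, "tx": -0.05, "ty": -0.24, "tz": 0.165, "turn": 0},
    {"grip": 1, "tx": -0.05, "ty": -0.36, "tz": 0.165, "turn": 0},
    {"grip": 1, "tx": -0.05, "ty": -0.48, "tz": 0.165, "turn": 0},
    {"grip": 1, "tx": -0.05, "ty": -0.5, "tz": 0.165, "turn": 0},
    {"grip": 1, "tx": -0.05, "ty": -0.5, "tz": 0.1, "turn": 0},
    {"grip": 1, "tx": -0.05, "ty": -0.5, "tz": 0.04, "turn": 0},
    {"grip": 1, "tx": -0.05, "ty": -0.5, "tz": 0.02, "turn": 0},
    {"grip": 1, "tx": -0.05, "ty": -0.5, "tz": 0.01, "turn": 0},
    {"grip": 1, "tx": -0.05, "ty": -0.5, "tz": 0.003, "turn": 0},
    {"grip": 1, "tx": -0.05, "ty": -0.5, "tz": -0.001, "turn": 0},
    {"grip": 1, "tx": -0.05, "ty": -0.5, "tz": -0.003, "turn": 0},
    {"grip": 1, "tx": -0.05, "ty": -0.5, "tz": -0.003, "turn": 0},
  ],
)

```text
clock: 4.1
position: [0.4597, -0.1023, 0.0442]
ee_rot: [-2.322, -2.114, -0.007]
force: [-2.6, 1.1, 13.7]
width: 0.005
```

Call:
drive_tool(
  increments=[
    {"grip": 1, "tx": 0, "ty": 0, "tz": 0.1, "turn": 0},
    {"grip": 1, "tx": 0, "ty": 0, "tz": 0.165, "turn": 0},
    {"grip": 1, "tx": 0.12, "ty": -0.034, "tz": 0.165, "turn": 0},
    {"grip": 1, "tx": 0.24, "ty": -0.034, "tz": 0.165, "turn": 0},
    {"grip": 1, "tx": 0.348, "ty": -0.034, "tz": 0.165, "turn": 0},
    {"grip": 1, "tx": 0.348, "ty": -0.034, "tz": 0.165, "turn": 0},
    {"grip": 1, "tx": 0.348, "ty": -0.034, "tz": 0.1, "turn": 0},
    {"grip": 1, "tx": 0.348, "ty": -0.034, "tz": 0.04, "turn": 0},
    {"grip": 1, "tx": 0.348, "ty": -0.034, "tz": 0.02, "turn": 0},
    {"grip": 1, "tx": 0.348, "ty": -0.034, "tz": 0.01, "turn": 0},
    {"grip": 1, "tx": 0.348, "ty": -0.034, "tz": 0.003, "turn": 0},
    {"grip": 1, "tx": 0.348, "ty": -0.034, "tz": -0.001, "turn": 0},
    {"grip": 1, "tx": 0.348, "ty": -0.034, "tz": -0.003, "turn": 0},
    {"grip": 1, "tx": 0.348, "ty": -0.034, "tz": -0.003, "turn": 0},
  ],
)

```text
clock: 5.5
position: [0.5995, -0.1161, 0.0438]
ee_rot: [-2.323, -2.115, -0.009]
force: [0.5, 0.1, 3.3]
width: 0.007
```

Call:
drive_tool(
  increments=[
    {"grip": 1, "tx": 0, "ty": 0, "tz": -0.004, "turn": 0},
    {"grip": 1, "tx": 0, "ty": 0, "tz": -0.006, "turn": 0},
    {"grip": 1, "tx": 0, "ty": 0, "tz": -0.006, "turn": 0},
  ],
)

```text
clock: 5.8
position: [0.5999, -0.1163, 0.0417]
ee_rot: [2.323, 2.115, 0.009]
force: [-0.2, -1.1, 5.0]
width: 0.006
```

Corner 4 gives: it is down 2 mm at about 5 N. I'll press further to confirm.

Call:
drive_tool(
  increments=[
    {"grip": 1, "tx": 0, "ty": 0, "tz": -0.004, "turn": 0},
    {"grip": 1, "tx": 0, "ty": 0, "tz": -0.007, "turn": 0},
    {"grip": 1, "tx": 0, "ty": 0, "tz": -0.007, "turn": 0},
    {"grip": 1, "tx": 0, "ty": 0, "tz": -0.007, "turn": 0},
  ],
)

```text
clock: 6.2
position: [0.6004, -0.1164, 0.0395]
ee_rot: [2.322, 2.114, 0.011]
force: [-1.0, -0.8, 8.7]
width: 0.005
```

Call:
drive_tool(
  increments=[
    {"grip": 1, "tx": -0.001, "ty": 0, "tz": -0.004, "turn": 0},
    {"grip": 1, "tx": -0.001, "ty": 0, "tz": -0.004, "turn": 0},
  ],
)

```text
clock: 6.4
position: [0.6005, -0.1165, 0.0392]
ee_rot: [2.322, 2.114, 0.012]
force: [-4.0, 1.5, 17.1]
width: 0.004
```

Run:
```python
from h import *
print(observe()["position"],observe()["force"])
for n,box in(("scene",(240,170,380,270)),):
    im=get_image(n);cv2.imwrite("pics/s1.png",cv2.resize(im[160:280,220:400,::-1],None,fx=4,fy=4))
    for c,s in blobs(im,(100,120,50),(125,255,255),3,box): print(c,s,ray(n,c,.044))
```

```text
[ 0.60050129 -0.11653125  0.03919849] [-3.96290503  1.52803874 17.07840444]
[353. 187.] [350 186   7   3  17] [0.46988652 0.09663584 0.044     ]
[351.52380952 222.0952381 ] [348 221   8   4  21] [0.6187806  0.08240388 0.044     ]
```

View pics/s1.png

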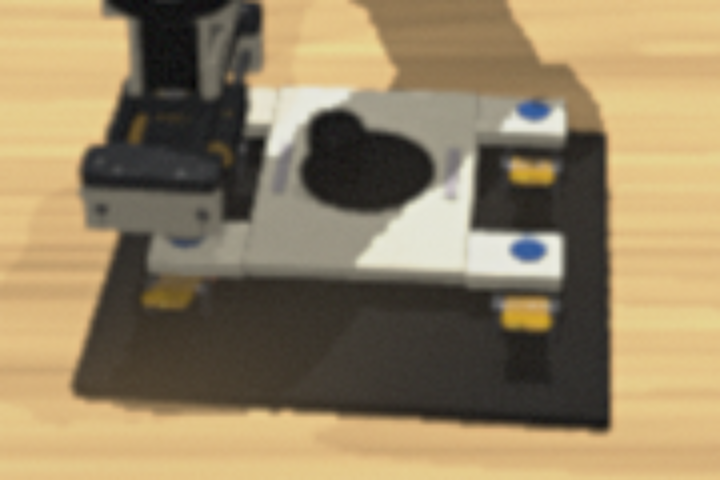

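The corner stopped about 4.8 mm down (39.2 mm, force rising to 17 N), and the tabs are still up. Corner 4 is the worn one, so I'm moving over tab 4.

Call:
drive_tool(
  increments=[
    {"grip": 1, "tx": 0, "ty": 0, "tz": 0.05, "turn": 0},
    {"grip": 1, "tx": 0, "ty": 0, "tz": 0.12, "turn": 0},
    {"grip": 1, "tx": 0.1, "ty": -0.015, "tz": 0.12, "turn": 0},
    {"grip": 1, "tx": 0.176, "ty": -0.015, "tz": 0.12, "turn": 0},
    {"grip": 1, "tx": 0.176, "ty": -0.015, "tz": 0.12, "turn": 0},
    {"grip": 1, "tx": 0.176, "ty": -0.015, "tz": 0.08, "turn": 0},
    {"grip": 1, "tx": 0.176, "ty": -0.015, "tz": 0.04, "turn": 0},
    {"grip": 1, "tx": 0.176, "ty": -0.015, "tz": 0.03, "turn": 0},
    {"grip": 1, "tx": 0.176, "ty": -0.015, "tz": 0.02, "turn": 0},
    {"grip": 1, "tx": 0.176, "ty": -0.015, "tz": 0.013, "turn": 0},
  ],
)

```text
clock: 7.45
position: [0.67, -0.1223, 0.0441]
ee_rot: [2.323, 2.114, 0.011]
force: [-3.5, 1.1, 4.9]
width: 0.005
```

Call:
drive_tool(
  increments=[
    {"grip": 1, "tx": 0.002, "ty": -0.001, "tz": -0.008, "turn": 0},
    {"grip": 1, "tx": 0.002, "ty": -0.001, "tz": -0.015, "turn": 0},
    {"grip": 1, "tx": 0.002, "ty": -0.001, "tz": -0.022, "turn": 0},
    {"grip": 1, "tx": 0.002, "ty": -0.001, "tz": -0.027, "turn": 0},
    {"grip": 1, "tx": 0.002, "ty": -0.001, "tz": -0.03, "turn": 0},
    {"grip": 1, "tx": 0.002, "ty": -0.001, "tz": -0.03, "turn": 0},
  ],
)

```text
clock: 8.05
position: [0.6721, -0.1226, 0.0329]
ee_rot: [2.322, 2.113, 0.015]
force: [1.4, 1.2, 1.9]
width: 0.005
```

Call:
drive_tool(
  increments=[
    {"grip": 1, "tx": 0, "ty": 0, "tz": -0.003, "turn": 0},
    {"grip": 1, "tx": 0, "ty": 0, "tz": -0.006, "turn": 0},
    {"grip": 1, "tx": 0, "ty": 0, "tz": -0.006, "turn": 0},
  ],
)

```text
clock: 8.35
position: [0.6723, -0.1227, 0.032]
ee_rot: [2.322, 2.113, 0.016]
force: [-4.6, 3.1, 14.7]
width: 0.008
```

It came to a hard stop at 32 mm, so the tab is flat. I'll lift off, move clear and check.

Call:
drive_tool(
  increments=[
    {"grip": 1, "tx": 0, "ty": 0, "tz": 0.05, "turn": 0},
    {"grip": 1, "tx": 0, "ty": 0, "tz": 0.15, "turn": 0},
    {"grip": 1, "tx": 0, "ty": 0, "tz": 0.25, "turn": 0},
    {"grip": 1, "tx": 0, "ty": -0.1, "tz": 0.35, "turn": 0},
    {"grip": 1, "tx": -0.1, "ty": -0.2, "tz": 0.45, "turn": 0},
    {"grip": 1, "tx": -0.2, "ty": -0.3, "tz": 0.5, "turn": 0},
    {"grip": 1, "tx": -0.3, "ty": -0.4, "tz": 0.5, "turn": 0},
    {"grip": 1, "tx": -0.4, "ty": -0.5, "tz": 0.5, "turn": 0},
    {"grip": 1, "tx": -0.5, "ty": -0.6, "tz": 0.5, "turn": 0},
    {"grip": 1, "tx": -0.5, "ty": -0.6, "tz": 0.5, "turn": 0},
    {"grip": 1, "tx": -0.5, "ty": -0.6, "tz": 0.5, "turn": 0},
  ],
)

```text
clock: 9.45
position: [0.4654, -0.3695, 0.2329]
ee_rot: [2.332, 2.098, 0.01]
force: [0.3, -0.3, -0.7]
width: 0.005
```

Run:
```python
from h import *
np.set_printoptions(precision=4,suppress=True)
print(observe()["position"],observe()["force"])
a=[]
for n,box in(("top",(265,125,400,260)),("scene",(240,170,380,270))):
    im=get_image(n);cv2.imwrite(f"pics/{n}2.png",im[:,:,::-1])
    a.append(cv2.resize(im[160:280,220:400,::-1] if n=="scene" else im[125:260,255:410,::-1],(560,400)) )
    for c,s in blobs(im,(100,120,50),(125,255,255),5,box): print(n,"blue",c,ray(n,c,.044))
    for c,s in blobs(im,(18,130,90),(32,255,255),15,box): print(n,"yel",c,s)
cv2.imwrite("pics/s2.png",cv2.resize(a[1],(750,500)));cv2.imwrite("pics/t2.png",a[0])
```

```text
[ 0.4654 -0.3695  0.2329] [ 0.2834 -0.2697 -0.7235]
top blue [291.5    170.7143] [0.6176 0.0837 0.044 ]
top blue [376.8421 177.6316] [ 0.5991 -0.1153  0.044 ]
top blue [285.7377 230.3279] [0.4782 0.0969 0.044 ]
top blue [372.8226 237.6935] [ 0.4594 -0.1023  0.044 ]
top yel [294.0048 146.3623] [289 137  12  20 207]
top yel [378.2315 153.3448] [373 145  12  19 203]
top yel [293.3548 159.9355] [289 158  10   4  31]
top yel [377.     166.7222] [372 165  11   4  36]
top yel [288.2796 204.8957] [283 196  12  19 211]
top yel [374.5    212.1716] [369 203  13  20 204]
top yel [287.3846 218.5385] [283 217  10   4  39]
top yel [373.1163 225.907 ] [368 224  11   5  43]
scene blue [275.3077 184.2308] [ 0.4594 -0.1025  0.044 ]
scene blue [353.3333 188.9333] [0.4789 0.0968 0.044 ]
scene blue [266.3333 216.5238] [ 0.5987 -0.1161  0.044 ]
scene blue [351.8  221.75] [0.6174 0.0831 0.044 ]
scene yel [271.5    198.2917] [265 196  13   5  48]
scene yel [352.12 202.98] [347 199  12   7  50]
scene yel [265.1034 227.8621] [259 227  12   3  29]
scene yel [262.1392 238.0823] [255 232  15  13 158]
scene yel [351.2785 238.519 ] [345 234  13   9  79]
```

View pics/s2.png

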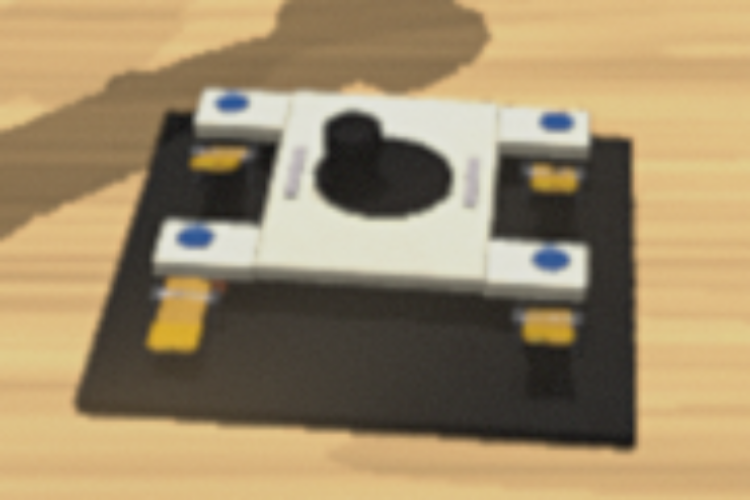

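View pics/top2.png

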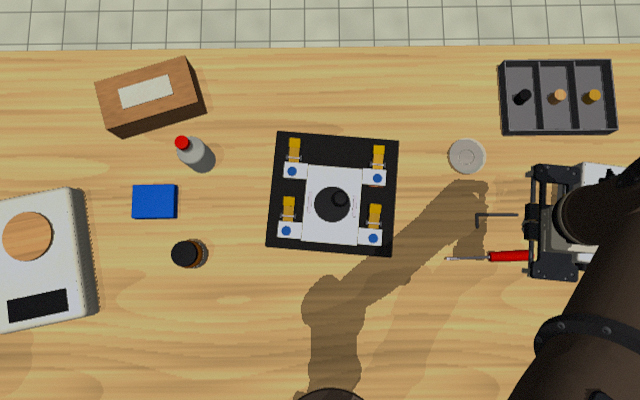

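Tab 4 lies flat at about (262,238) in the scene view and the other three tabs are up. All four blue spots are back at their starting pixels, and the arm is clear with the bystanders unmoved.

```bash
python3 -c "
from cell import *
print(sign_off())"
```

```text
the job is handed in; nothing more can be done
None
```

The rocking corner is corner 4 (far right). I pressed its shim tab flat and handed the job in at about 9.6 s of robot time.

- **Finding the corner:** corners 1 and 2 were solid, holding at about 44 mm under 39 N and 14 N. The 39 N press on corner 1 was harder than I meant it to be. Corner 4 started to give at about 3–5 N and stopped about 4.8 mm down (39.2 mm, 17 N). I did not press corner 3, because the worn one was already found.
- **Pressing the tab:** tab 4 went down to a firm stop at 32 mm with about 15 N.
- **Last checks:** the pictures show tab 4 flat and the other three tabs up. All four blue spots are within 0.2 pixel of where they started, so the plate looks level and unshifted. The bystanders looked unmoved by eye and the arm is clear. The wrist force read about 0.8 N, which I took as noise.
- **Not checked:** I did not press corner 4 again after setting the shim, so its firmness rests on the tab's hard stop and the pictures. No check failed or disagreed.

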